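# Swap the wrong printing block in the star set

### The job

The rack should hold four star printing blocks, but one lane has a block of another shape in it. Take the star block from the stock sheet and push it into that lane from the front until it stands level with its neighbours, so that the wrong block comes out at the back; then lay the wrong block flat, face up, in the blue basket. Leave the rest of the stock and everything else where it is, and all four stars home in the rack.

Things in the scene. Friction and masses are not known exactly. Their poses are not given: they have to be found in the camera images.
- rack: fixed wooden rack, 256 mm wide, four side-by-side lanes. Origin: its middle, on the table. x runs along the lanes from front (robot side) to back, y across, z up. Lanes: 50 mm long, 54 mm wide, 62 mm apart in y, open at both ends, no floor (blocks slide on the table), parted by strips 8 mm wide, 14 mm high, with half-round ends. A block pushed in from the front pushes out the one already there at the back.
- rods (a point): middle of the two steel rods, 5 mm thick, that run across all lanes of the rack at rack x = -19 and +19 mm, 28 to 33 mm above the table (end posts 34 mm high). Blocks pass under them but cannot be lifted out. Axes as the rack.
- lane_1 (a point): middle of lane 1 of the rack, at table height (rack y = -93 mm); axes as the rack. A block that is home has its origin here.
- lane_2 (a point): middle of lane 2 of the rack, at table height (rack y = -31 mm); axes as the rack. A block that is home has its origin here.
- lane_3 (a point): middle of lane 3 of the rack, at table height (rack y = 31 mm); axes as the rack. A block that is home has its origin here.
- lane_4 (a point): middle of lane 4 of the rack, at table height (rack y = 93 mm); axes as the rack. A block that is home has its origin here.
- star_1: wooden printing block, base 50 x 50 x 18 mm, light wood, about 45 g, with a dark raised five-pointed star 6 mm high on top (24 mm in all; the relief stays within 18 mm of the middle). Origin: centre of its underside; z up, x and y square to its sides. Three of the four alike star blocks stand in the rack, one lies in the stock.
- star_2: wooden printing block, base 50 x 50 x 18 mm, light wood, about 45 g, with a dark raised five-pointed star 6 mm high on top (24 mm in all; the relief stays within 18 mm of the middle). Origin: centre of its underside; z up, x and y square to its sides. Three of the four alike star blocks stand in the rack, one lies in the stock.
- star_3: wooden printing block, base 50 x 50 x 18 mm, light wood, about 45 g, with a dark raised five-pointed star 6 mm high on top (24 mm in all; the relief stays within 18 mm of the middle). Origin: centre of its underside; z up, x and y square to its sides. Three of the four alike star blocks stand in the rack, one lies in the stock.
- star_4: wooden printing block, base 50 x 50 x 18 mm, light wood, about 45 g, with a dark raised five-pointed star 6 mm high on top (24 mm in all; the relief stays within 18 mm of the middle). Origin: centre of its underside; z up, x and y square to its sides. Three of the four alike star blocks stand in the rack, one lies in the stock.
- cross: wooden printing block, base 50 x 50 x 18 mm, light wood, about 45 g, with a dark raised plus sign 6 mm high on top (24 mm in all; the relief stays within 18 mm of the middle). Origin: centre of its underside; z up, x and y square to its sides.
- disc: wooden printing block, base 50 x 50 x 18 mm, light wood, about 45 g, with a dark raised round disc 6 mm high on top (24 mm in all; the relief stays within 18 mm of the middle). Origin: centre of its underside; z up, x and y square to its sides. Lies in the stock.
- square: wooden printing block, base 50 x 50 x 18 mm, light wood, about 45 g, with a dark raised square 6 mm high on top (24 mm in all; the relief stays within 18 mm of the middle). Origin: centre of its underside; z up, x and y square to its sides. Lies in the stock.
- stock_sheet: sheet of paper, 270 x 120 mm, flat on the table left of the rack, on which the three stock blocks lie in a row along its length (its x axis), about 85 mm between centres, in any order. Origin: its middle.
- basket: shallow blue slotted basket right of the rack, fixed, outside 160 (its x) x 130 (its y) mm, 36 mm high, walls 4 mm, floor 3 mm thick, empty. Origin: centre of its underside.
- paint_jar: bystander: paint jar, 56 mm across, 70 mm high, beyond the rack. Origin: centre of its underside.
- mug: bystander: white mug, 72 mm across, 85 mm high, beyond the rack. Origin: centre of its underside.
- scissors: bystander: scissors lying flat, about 165 mm long, 10 mm high, in front of the rack to the right. Origin: near the pivot, on the table.
Mind the look-alikes: they are no part of the job. Leave any green or turquoise look-alike of the star_1 alone. Several things look just like the scissors: the one meant starts farthest to the robot's right.

How it is judged:
On the way:
1. the stock star has been slid into the lane from the front, with the wrong block pushed out at the back of the rack, still on the table (x of cross in the frame of rack above 0.035 m and y of cross in the frame of rack between -0.12 and 0.12 m and height (world z) of each of cross, star_4 below 0.005 m and x of star_4 in the frame of rack between -0.03 and 0.006 m and y of star_4 in the frame of rack between -0.12 and 0.12 m), for 0.1 s.
At the end, for the whole second after the job is handed in: All four stars stand flat in the rack lanes, within 6 mm of home along the lane; the plus-sign block lies on the basket floor (within 65 mm in x and 50 mm in y of its middle, below 10 mm), face up within 0.15 rad; all at rest (x of star_1 in the frame of rack between -0.006 and 0.006 m and y of star_1 in the frame of rack between -0.105 and 0.105 m and height (world z) of each of star_1, star_2, star_3, star_4 below 0.005 m and linear speed of each of star_1, star_2, star_3, star_4, cross below 0.02 m/s and x of star_2 in the frame of rack between -0.006 and 0.006 m and y of star_2 in the frame of rack between -0.105 and 0.105 m and x of star_3 in the frame of rack between -0.006 and 0.006 m and y of star_3 in the frame of rack between -0.105 and 0.105 m and x of star_4 in the frame of rack between -0.006 and 0.006 m and y of star_4 in the frame of rack between -0.105 and 0.105 m and x of cross in the frame of basket between -0.065 and 0.065 m and y of cross in the frame of basket between -0.05 and 0.05 m and height (world z) of cross below 0.01 m and angle between cross's own z axis and vertical below 0.15 rad); the robot touches nothing.
It fails at once if the paint jar is knocked or moved (more than 30 mm) (distance of paint_jar from where it was at the start of the episode above 0.03 m).
It fails at once if the mug is knocked or moved (more than 30 mm) (distance of mug from where it was at the start of the episode above 0.03 m).
It fails at once if the scissors is knocked or moved (more than 30 mm) (distance of scissors from where it was at the start of the episode above 0.03 m).
It fails at once if the disc block in the stock is knocked or moved (more than 25 mm) (distance of disc from where it was at the start of the episode above 0.025 m).
It fails at once if the square block in the stock is knocked or moved (more than 25 mm) (distance of square from where it was at the start of the episode above 0.025 m).
It also fails if it takes over 69 s, if anything falls off the work surface, if the arm or the gripper's body presses on something with over 40 N, if the wrist force passes 120 N, or if a joint passes its speed limit or range.

### The arm

A 7-joint arm with a two-finger parallel gripper is mounted at the origin on the work surface. World frame = base frame: x ahead of the robot, y to its left, z up, the work surface at z = 0. Lengths are in m, angles in rad, forces in N, time in s.
With the tool pointing down it reaches from about 0.4 to 0.85 m from the base axis. Payload 4.4 kg.
Tool frame: the origin (TCP) lies at the very end of the fingers, on their centre line; the grasp point (between the pads) lies 19 mm behind it; z points along the fingers, y is the line along which they close (so a half turn about z gives the same grasp; the last joint's range is limited). The gripper opens to 94 mm and grips with 3 to 60 N. Pads are 16 mm wide; open, the fingers measure 119 mm over their backs; the gripper's body (75 mm by 177 mm) begins 78 mm behind the grasp point.
Start: joints at [-1.223, 0.628, 0.038, 1.517, -0.027, 0.996, -0.02], TCP at [0.261, 0.595, 0.205] pointing down, gripper open.
Joint ranges: [-3.06, 3.06], [-0.37, 2.12], [-1.25, 1.32], [0.18, 2.47], [-1.1, 4.24], [0.23, 1.98], [-2.94, 2.94]. Speed limits (rad/s): [2.57, 2.57, 3.14, 3.14, 3.14, 3.14, 3.14].

### API

Orientations are given as a rotation vector (axis times angle).
In Python, from workcell import bot gives the robot as it stands. The module is installed in compiled form; this text tells all that it offers.
- The arm moves only by the tool play_rows, never from a script. Its argument "series" is a list of rows, each an object with "offset": the shift along the world's x, y, z in cm, a list of three; "turn": the turn about the world's z in degrees. A call has 1 to 8 rows; each row shifts and turns the commanded pose from where the row before left it; what a row does not reach is not made up. A row lasts 1/10 s, in which the tool goes at most 50 mm and 8.59 degrees, less where a joint would pass 70% of its speed; a pose out of reach is approached as far as the arm can. A call is refused whole if a number of a shift passes 5 or a number of a turn 8.59, either way. A call with a gripper value outside its range is refused whole. "claw" is the finger opening in cm, from 0 to 9.4, set as the call begins (left out, the last holds). The fingers move at their own pace and stop on an object; "force" is the grip in N (left out, the last holds). Time passes only in rows, so rows that do not move let the fingers close. It gives the time, the measured TCP pose, the force, the opening and the grip force at its end, in the units of the state.
- bot.get_state(): the state, without advancing time (a new reading comes with each control period).
- bot.grab_frame(name): name is "side" or "top"; returns the picture (384x512x3 uint8, red, green, blue); there is no depth.
- bot.camera_info(name): a dict with "fx", "fy", "cx", "cy" (pixels), "world_from_camera" (4x4, takes a point from camera to world coordinates). Camera axes: x right, y down, z forward; pixel columns grow to the right and rows downward; lengths in m; the calibration is good to about 2 mm. A picture is of the moment at which its call begins. camera_info takes no time and is no camera call.
- bot.finish_job(): hands the job in; it is judged then, once.
The state is a dict: "t": time; "q": joint angles; "dq": joint speeds; "joint_efforts": joint torques, N m; "tool_pos": TCP position; "ee_rot": TCP orientation; "contact_force": force on the tool from outside, world axes, zero at the start; "ft_torque": the same for the moment, N m; "finger_gap": opening from 0.0 (shut) to 1.0 (fully open); "gripper_force": force on a finger pad.
Only numpy, scipy, OpenCV 4.12 (cv2) and the standard library are available. Lean on these libraries where they do the work, as an engineer would, in place of code of your own. Each camera call takes 0.05 s, during which the arm holds its last target. There are 200 camera calls.

## Working session

There is one attempt and no reset: what is moved stays moved. The work goes in short steps, Python scripts to look and compute and a tool call to move; the robot and the scene stay as the last step left them, time stands still between calls to the robot, and variables do not carry over. Pictures are saved under pics/ and viewed, at most 12 in all, crops included, and the job is handed in when it is done.

Besides the shell and the picture viewer there is one more tool, called after ">>>" in YAML: its name, and indented under it one key for each argument. play_rows: Moves the arm, as the interface text tells. Its arguments: {"type":"object","properties":{"series":{"type":"array","items":{"type":"object","properties":{"offset":{"type":"array","items":{"type":"number"}},"turn":{"type":"number"}}}},"claw":{"type":"number"},"force":{"type":"number"}},"required":["series"]}

```bash
mkdir -p pics
python3 - <<'E'
from workcell import bot
import cv2,numpy as np
for n in("top","side"):
    f=bot.grab_frame(n); cv2.imwrite(f"pics/{n}0.png",f[:,:,::-1])
    c=bot.camera_info(n);print(n,c["fx"],c["fy"],c["cx"],c["cy"],np.round(c["world_from_camera"],4).tolist())
print(bot.get_state())
E
```

```text
top 457.6450290630366 457.6450290630366 252.08775504363956 192.41983668358768 [[0.0161, -0.9898, 0.1414, 0.4222], [-0.9999, -0.0159, 0.0027, -0.0302], [-0.0004, -0.1415, -0.9899, 0.9884], [0.0, 0.0, 0.0, 1.0]]
side 412.0468500427332 412.0468500427332 256.4644032057729 188.45933737566799 [[0.8189, -0.4427, 0.3651, 0.1845], [-0.5739, -0.6322, 0.5205, -0.5648], [0.0004, -0.6358, -0.7718, 0.8606], [0.0, 0.0, 0.0, 1.0]]
{'t': 0.1, 'q': array([-1.22279824,  0.62923056,  0.03847015,  1.51823597, -0.02696866,
        0.99629776, -0.01999386]), 'dq': array([-0.00110419, -0.00192995,  0.00073687, -0.00381424,  0.00062367,
       -0.00019878,  0.00045829]), 'joint_efforts': array([ 2.58354288e-03, -5.50787973e+01,  1.14707731e+00, -1.87116283e+01,
       -5.21674706e-02,  1.92207011e-02,  4.92828758e-05]), 'tool_pos': array([0.26111898, 0.59461019, 0.20467175]), 'ee_rot': array([-6.45301107e-01, -3.07431210e+00,  2.55770800e-03]), 'contact_force': array([ 0.33019073, -0.15310343, -0.35309061]), 'ft_torque': array([-0.00206979, -0.05413532,  0.0063201 ]), 'gripper_force': 0.0, 'finger_gap': 1.0017049341428552}
```

View pics/top0.png

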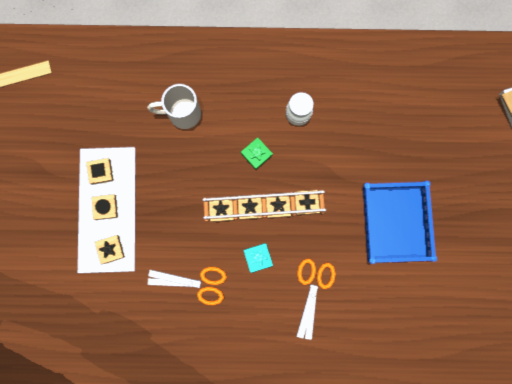

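View pics/side0.png

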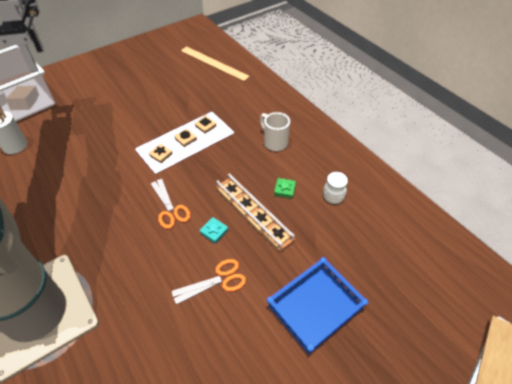

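```bash
cat > h.py <<'E'
from workcell import bot
import cv2,numpy as np
def ray(n,uv):
    c=bot.camera_info(n);T=np.array(c["world_from_camera"])
    d=T[:3,:3]@[(uv[0]-c["cx"])/c["fx"],(uv[1]-c["cy"])/c["fy"],1]
    return T[:3,3],d/np.linalg.norm(d)
def plane(n,uv,z):
    o,d=ray(n,uv);return o+d*(z-o[2])/d[2]
def tri(a,b):
    (o,d),(p,e)=ray("top",a),ray("side",b)
    s=np.linalg.lstsq(np.c_[d,-e],p-o,rcond=None)[0]
    P,Q=o+d*s[0],p+e*s[1];return (P+Q)/2,np.linalg.norm(P-Q)
def proj(n,P):
    c=bot.camera_info(n);p=np.linalg.inv(np.array(c["world_from_camera"]))@np.r_[P,1]
    return np.array([c["fx"]*p[0]/p[2]+c["cx"],c["fy"]*p[1]/p[2]+c["cy"]])
def dark(f,uv,r,thr=60):
    "centroid of the dark relief near uv"
    x,y=map(int,uv);w=f[y-r:y+r+1,x-r:x+r+1].max(2).astype(np.uint8)
    n,l,s,c=cv2.connectedComponentsWithStats((w<thr).astype(np.uint8))
    k=max(range(1,n),key=lambda i:s[i,4]-3*np.hypot(*(c[i]-r)))
    return c[k]+[x-r,y-r],s[k,4]
def wood(f):
    hsv=cv2.cvtColor(f,cv2.COLOR_RGB2HSV)
    return cv2.inRange(hsv,(10,60,150),(28,200,255))
E
python3 - <<'E'
from h import *
t=cv2.imread("pics/top0.png")[:,:,::-1].copy();s=cv2.imread("pics/side0.png")[:,:,::-1].copy()
T=dict(star=(109,249),disc=(103,207),square=(98,170),L4=(221,208),L3=(249,207),L2=(278,205),L1=(308,202))
S=dict(star=(160,153),disc=(185,137),square=(206,124),L4=(232,187),L3=(247,201),L2=(261,216),L1=(278,233))
for k in T:
    a,na=dark(t,T[k],9);b,nb=dark(s,S[k],7);P,e=tri(a,b)
    print(k,a.round(1),na,b.round(1),nb,P.round(4),round(e,4),"z24:",plane("top",a,.024).round(4)[:2],plane("side",b,.024).round(4)[:2])
m=wood(t);cs,_=cv2.findContours(m,cv2.RETR_EXTERNAL,cv2.CHAIN_APPROX_NONE)
for c in cs:
    if cv2.contourArea(c)>150: print(cv2.minAreaRect(c))
# basket
for n,f,h in(("top",t,.036),("side",s,.036)):
    hsv=cv2.cvtColor(f,cv2.COLOR_RGB2HSV);m=cv2.inRange(hsv,(105,150,60),(125,255,255))
    c=max(cv2.findContours(m,0,2)[0],key=cv2.contourArea);bx=cv2.boxPoints(cv2.minAreaRect(c))
    print(n,[plane(n,p,h)[:2].round(3).tolist() for p in bx])
    m=cv2.inRange(hsv,(8,200,150),(20,255,255))
    for c in cv2.findContours(m,0,2)[0]:
        if cv2.contourArea(c)>30: print("orange",cv2.boundingRect(c),plane(n,c.mean((0,1)),.005)[:2].round(3))
a=cv2.resize(t[180:230,195:335],None,fx=5,fy=5,interpolation=cv2.INTER_CUBIC)
b=cv2.resize(t[145:280,75:145],None,fx=4,fy=4,interpolation=cv2.INTER_CUBIC)
b=cv2.rotate(b,cv2.ROTATE_90_CLOCKWISE)
W=np.zeros((a.shape[0]+b.shape[0],max(a.shape[1],b.shape[1]),3),np.uint8);W[:a.shape[0],:a.shape[1]]=a;W[a.shape[0]:,:b.shape[1]]=b
cv2.imwrite("pics/crop1.png",W[:,:,::-1]);print(W.shape)
E
```

```text
star [107.9 248.9] 65 [159.8 150.1] 8 [0.4355 0.2716 0.0256] 0.0004 z24: [0.4357 0.2721] [0.4358 0.2734]
disc [102.4 206.1] 130 [184.6 134.6] 23 [0.5253 0.2894 0.024 ] 0.0008 z24: [0.5256 0.2892] [0.5249 0.2896]
square [ 97.6 169.8] 119 [204.8 121.4] 20 [0.6029 0.3043 0.0252] 0.001 z24: [0.6036 0.3045] [0.6031 0.3057]
L4 [221.5 208.5] 31 [231.1 188.2] 9 [0.5245 0.0363 0.0271] 0.0007 z24: [0.5245 0.0367] [0.5261 0.0384]
L3 [249.7 205.9] 44 [246.2 202.1] 8 [ 0.5315 -0.0234  0.0255] 0.0015 z24: [ 0.531 -0.023] [ 0.5328 -0.0227]
L2 [276.5 205. ] 28 [261.5 216.8] 6 [ 0.5363 -0.081   0.0227] 0.005 z24: [ 0.5338 -0.0798] [ 0.538  -0.0827]
L1 [311.1 201. ] 14 [279.3 233.1] 16 [ 0.5417 -0.1517  0.0339] 0.0013 z24: [ 0.5436 -0.1532] [ 0.5454 -0.1465]
((155.9305877685547, 288.9439697265625), (93.94010925292969, 7.24537992477417), 2.045408248901367)
((38.0, 267.5), (3.0, 76.0), 90.0)
((379.0, 275.0), (108.0, 26.0), -0.0)
((108.69998931884766, 249.39999389648438), (23.943681716918945, 23.417448043823242), 74.74488067626953)
((210.5, 207.5), (15.0, 15.0), 90.0)
((234.95135498046875, 206.2218017578
[... 333 characters left out ...]
.932254791259766), 85.60128784179688)
((325.300048828125, 201.60000610351562), (34.233585357666016, 16.496618270874023), 7.125016689300537)
((98.6756820678711, 170.5540313720703), (22.029462814331055, 22.851457595825195), 80.53767395019531)
((234.0, 130.5), (5.0, 70.0), 90.0)
((24.05000114440918, 72.8499984741211), (13.945222854614258, 53.32512664794922), 74.74488067626953)
top [[0.582, -0.26], [0.594, -0.402], [0.424, -0.407], [0.412, -0.269]]
orange (197, 287, 27, 18) [0.343 0.056]
orange (200, 266, 27, 19) [0.384 0.052]
orange (317, 263, 19, 26) [ 0.391 -0.188]
orange (297, 258, 19, 27) [ 0.394 -0.142]
side [[0.411, -0.273], [0.593, -0.251], [0.587, -0.399], [0.419, -0.408]]
(530, 700, 3)
```

View pics/crop1.png

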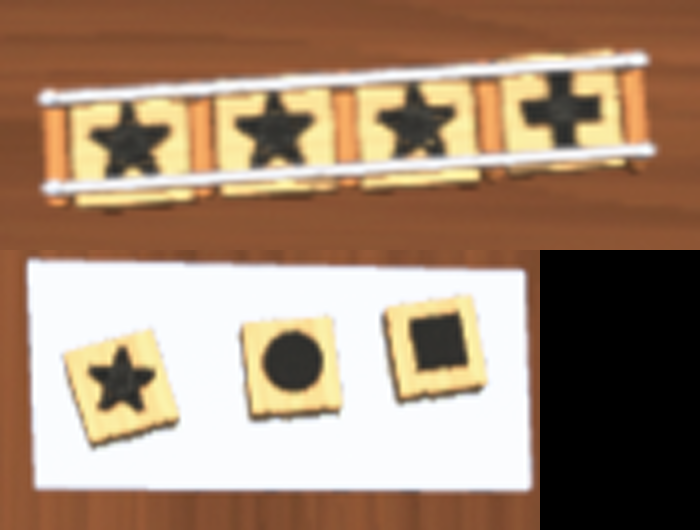

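The first picture pair shows the rack at top (265,206), the stock sheet on the left, the basket on the right (400,222) and two pairs of scissors. The crop shows the cross in lane 1 (rightmost, 308,202).
Things that could be taken for the star I want: stock star (108,249), green (257,153), turquoise (258,258), disc (102,206), square (98,170), and the rack stars (221/250/277, ~206). I choose the wooden one on the sheet at (108,249).

```bash
cat >> h.py <<'E'
def yaw(): # finger closing axis, deg from world y
    s=bot.get_state();R=cv2.Rodrigues(np.array(s["ee_rot"]))[0];y=R[:,1]
    a=np.degrees(np.arctan2(-y[0],y[1]));return (a+90)%180-90
E
python3 - <<'E'
from h import *
t=cv2.imread("pics/top0.png")[:,:,::-1].copy();s=cv2.imread("pics/side0.png")[:,:,::-1].copy()
hsv=cv2.cvtColor(t,cv2.COLOR_RGB2HSV)
m=cv2.inRange(hsv,(0,0,165),(180,60,255))[185:225,195:335]
ys,xs=np.nonzero(m);xs=xs+195;ys=ys+185
mid=205-(xs-264)*.062
C=[]
for k in(1,-1):
    q=(ys-mid)*k<0
    P=np.array([plane("top",p,.0305)[:2] for p in np.c_[xs,ys][q]])
    v=cv2.fitLine(P.astype(np.float32),cv2.DIST_HUBER,0,.01,.01).ravel()
    pr=(P-v[2:])@v[:2];c=v[2:]+v[:2]*(pr.max()+pr.min())/2
    C.append(c);print("rod",c.round(4),"yaw",np.degrees(np.arctan2(-v[0],v[1]))%180,"len",np.ptp(pr),q.sum())
print("rack",np.mean(C,0),"gap",np.linalg.norm(C[0]-C[1]))
for p in((234.95,206.2),(263.37,204.4),(291.98,202.6)):print("strip",plane("top",p,.014)[:2].round(4))
th=np.radians(4.4)
for n,f in(("top",t),("side",s)):
    m=wood(f);u=proj(n,[.4357,.272,.018])
    for c in cv2.findContours(m,0,1)[0]:
        if cv2.contourArea(c)>100 and cv2.pointPolygonTest(c,tuple(map(float,u)),False)>=0:
            P=np.array([plane(n,p,.018)[:2] for p in c[:,0]]).astype(np.float32);print(n,"star rect",cv2.minAreaRect(P*1000))
print(bot.get_state()["tool_pos"],yaw())
E
```

```text
rod [ 0.5533 -0.0519] yaw 4.671997 len 0.25636945040315423 319
rod [ 0.5152 -0.0535] yaw 4.661209 len 0.256924028915247 306
rack [ 0.53423925 -0.05273168] gap 0.038202761763166886
strip [0.531  0.0087]
strip [ 0.5358 -0.0521]
strip [ 0.5407 -0.1134]
top star rect ((434.8034973144531, 272.2362060546875), (49.74144744873047, 48.707157135009766), 18.42708969116211)
[0.26111898 0.59461019 0.20467175] -23.70869247882841
```

>>> play_rows:
  series:
    - {"offset": [2.04,-4.08,-1.2],"turn": 5.1}
    - {"offset": [2.04,-4.08,-1.2],"turn": 5.1}
    - {"offset": [2.04,-4.08,-1.2],"turn": 5.1}
    - {"offset": [2.04,-4.08,-1.2],"turn": 5.1}
    - {"offset": [2.04,-4.08,-1.2],"turn": 5.1}
    - {"offset": [2.04,-4.08,-1.2],"turn": 5.1}
    - {"offset": [2.04,-4.08,-1.2],"turn": 5.1}
    - {"offset": [2.04,-4.08,-1.2],"turn": 5.1}
  claw: 7.5
  force: 25

```text
t: 0.9
tool_pos: [0.4249, 0.2671, 0.1089]
ee_rot: [0.473, -3.106, 0.0]
contact_force: [2.0, 0.3, -0.2]
finger_gap: 0.793
gripper_force: 0.0
```

>>> play_rows:
  series:
    - {"offset": [0,0,0],"turn": 0}
    - {"offset": [0,0,0],"turn": 0}

```text
t: 1.1
tool_pos: [0.4249, 0.2675, 0.1091]
ee_rot: [0.46, -3.107, 0.0]
contact_force: [-0.6, 0.3, 0.7]
finger_gap: 0.799
gripper_force: 0.0
```

Run:
```python
from h import *
f=bot.grab_frame("top");g=bot.grab_frame("side")
W=np.hstack([cv2.resize(f[170:320,40:190],(400,400)),cv2.resize(g[60:210,85:235],(400,400))])
cv2.imwrite("pics/near.png",W[:,:,::-1]);s=bot.get_state();print(s["t"],s["tool_pos"],yaw(),s["finger_gap"])
```

```text
1.2 [0.42407425 0.27035194 0.10965166] 17.16060525525097 0.8020321862735404
```

View pics/near.png

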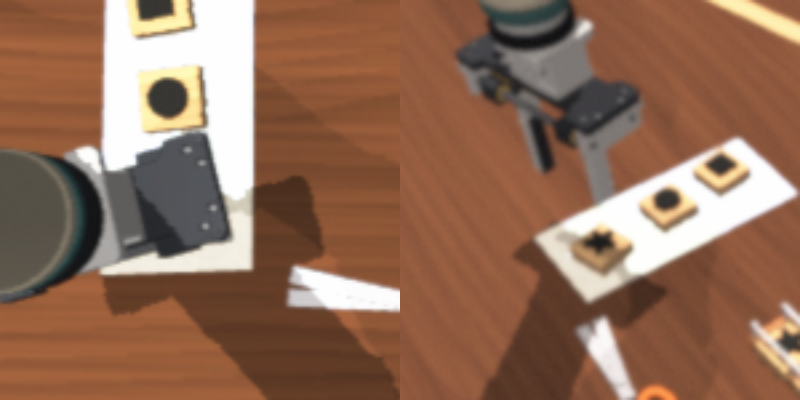

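The crop shows the fingers straddling the stock star, whose image is at side (600,245) in the crop, and the disc is clear. I'll go down and grip.

>>> play_rows:
  series:
    - {"offset": [0,0,-3.5]}
    - {"offset": [0,0,-3.5]}
    - {"offset": [0,0,-2]}
    - {"offset": [0,0,-1]}
    - {"offset": [0,0,-0.4]}
    - {"offset": [0,0,0]}
    - {"offset": [0,0,0]}

```text
$.series[0]: bad value
```

>>> play_rows:
  series:
    - {"offset": [0,0,0]}
    - {"offset": [0,0,0]}
    - {"offset": [0,0,0]}
    - {"offset": [0,0,0]}
    - {"offset": [0,0,0]}
    - {"offset": [0,0,0]}
  claw: 4

```text
$.series[0]: bad value
```

>>> play_rows:
  series:
    - {"offset": [0,0,1]}
    - {"offset": [0,0,2]}
    - {"offset": [0,0,3]}
    - {"offset": [0,0,0]}
    - {"offset": [0,0,0]}

```text
$.series[0]: bad value
```

Run:
```python
from h import *
f=bot.grab_frame("top");g=bot.grab_frame("side")
W=np.hstack([cv2.resize(f[170:320,40:190],(400,400)),cv2.resize(g[60:210,85:235],(400,400))])
cv2.imwrite("pics/lift.png",W[:,:,::-1]);s=bot.get_state();print(s["t"],s["tool_pos"],yaw(),s["finger_gap"]*94,s["gripper_force"])
```

```text
1.3 [0.42383315 0.27084283 0.10980255] 17.257932666153607 75.1256820297956 0.0
```

View pics/lift.png

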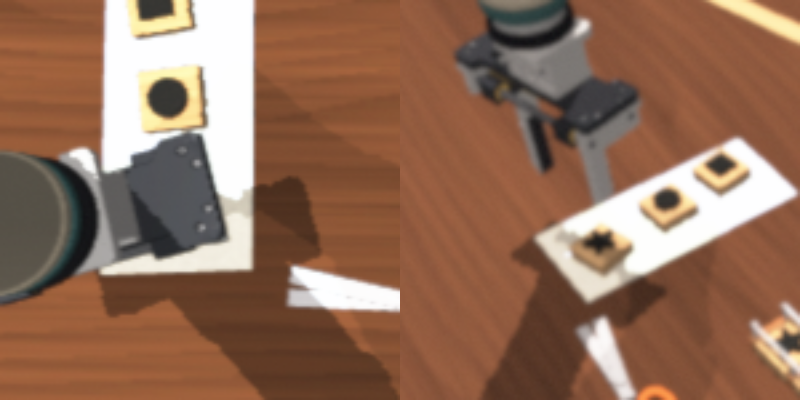

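Those calls were refused because each row needs a turn, so the picture is unchanged. I'll repeat them with turns.

>>> play_rows:
  series:
    - {"offset": [0,0,-3.5],"turn": 0}
    - {"offset": [0,0,-3.5],"turn": 0}
    - {"offset": [0,0,-2],"turn": 0}
    - {"offset": [0,0,-1],"turn": 0}
    - {"offset": [0,0,-0.4],"turn": 0}
    - {"offset": [0,0,0],"turn": 0}
    - {"offset": [0,0,0],"turn": 0}

```text
t: 2.0
tool_pos: [0.425, 0.2695, 0.0064]
ee_rot: [-0.467, 3.105, 0.001]
contact_force: [-0.8, 0.3, -0.1]
finger_gap: 0.799
gripper_force: 0.0
```

>>> play_rows:
  series:
    - {"offset": [0,0,0],"turn": 0}
    - {"offset": [0,0,0],"turn": 0}
    - {"offset": [0,0,0],"turn": 0}
    - {"offset": [0,0,0],"turn": 0}
    - {"offset": [0,0,0],"turn": 0}
    - {"offset": [0,0,0],"turn": 0}
  claw: 4

```text
t: 2.6
tool_pos: [0.4248, 0.269, 0.0058]
ee_rot: [-0.467, 3.106, 0.001]
contact_force: [0.2, -0.1, 6.3]
finger_gap: 0.528
gripper_force: 24.8
```

>>> play_rows:
  series:
    - {"offset": [0,0,1],"turn": 0}
    - {"offset": [0,0,2],"turn": 0}
    - {"offset": [0,0,3],"turn": 0}
    - {"offset": [0,0,0],"turn": 0}
    - {"offset": [0,0,0],"turn": 0}

```text
t: 3.1
tool_pos: [0.4249, 0.2688, 0.066]
ee_rot: [-0.466, 3.106, 0.001]
contact_force: [0.2, -1.6, -0.7]
finger_gap: 0.529
gripper_force: 24.8
```

Run:
```python
from h import *
f=bot.grab_frame("top");g=bot.grab_frame("side")
W=np.hstack([cv2.resize(f[170:320,40:190],(400,400)),cv2.resize(g[60:210,85:235],(400,400))])
cv2.imwrite("pics/lift2.png",W[:,:,::-1]);s=bot.get_state();print(s["t"],s["tool_pos"],yaw(),s["finger_gap"]*94,s["gripper_force"])
for k in range(3): bot.grab_frame("top");s=bot.get_state();print(s["tool_pos"])
```

```text
3.2 [0.42399597 0.26823852 0.06486806] 17.086461749576372 49.790830925644144 24.841357469558716
[0.42384474 0.26818605 0.06466112]
[0.4238478  0.26828634 0.06457954]
[0.42391021 0.2683109  0.06457443]
```

View pics/lift2.png

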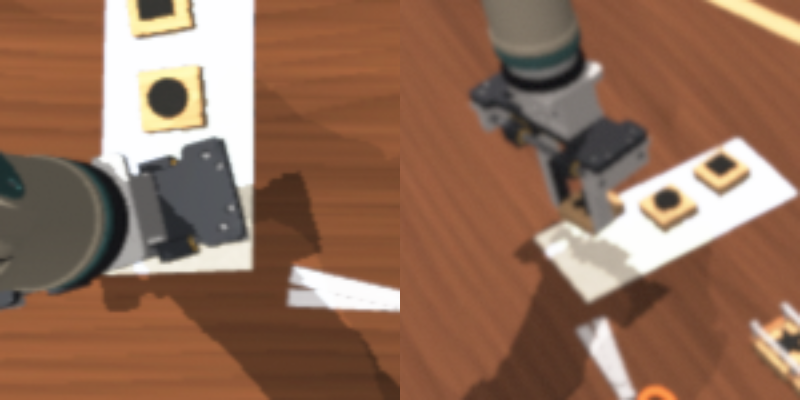

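The lift crop shows the star block held between the fingers, 50 mm apart, with the disc and square untouched. Next I carry it to the front of lane 1.

>>> play_rows:
  series:
    - {"offset": [0.5,-4.6,0],"turn": -1.5}
    - {"offset": [0.5,-4.6,0],"turn": -1.5}
    - {"offset": [0.5,-4.6,0],"turn": -1.5}
    - {"offset": [0.5,-4.6,0],"turn": -1.5}
    - {"offset": [0.5,-4.6,0],"turn": -1.6}
    - {"offset": [0.5,-4.6,0],"turn": -1.6}
    - {"offset": [0.5,-4.6,0],"turn": -1.6}
    - {"offset": [0.5,-4.6,0],"turn": -1.6}

```text
t: 4.15
tool_pos: [0.4641, -0.101, 0.0649]
ee_rot: [0.127, -3.138, -0.001]
contact_force: [1.1, 0.7, -0.2]
finger_gap: 0.53
gripper_force: 24.8
```

>>> play_rows:
  series:
    - {"offset": [0.3,-2.6,0],"turn": 0}
    - {"offset": [0.3,-2.5,0],"turn": 0}
    - {"offset": [0,0,-2],"turn": 0}
    - {"offset": [0,0,-1.5],"turn": 0}
    - {"offset": [0,0,0],"turn": 0}
    - {"offset": [0,0,0],"turn": 0}
    - {"offset": [0,0,0],"turn": 0}

```text
t: 4.85
tool_pos: [0.4709, -0.15, 0.0309]
ee_rot: [-0.129, 3.138, -0.0]
contact_force: [-1.0, 1.0, -0.4]
finger_gap: 0.532
gripper_force: 24.8
```

Run:
```python
from h import *
f=bot.grab_frame("top");g=bot.grab_frame("side")
W=np.hstack([cv2.resize(f[150:300,230:380],(400,400)),cv2.resize(g[150:300,180:330],(400,400))])
cv2.imwrite("pics/pre.png",W[:,:,::-1]);s=bot.get_state();print(s["t"],s["tool_pos"],yaw(),s["finger_gap"]*94,s["gripper_force"])
```

```text
4.95 [ 0.47106823 -0.15007841  0.03108558] 4.719374281194121 49.79961978422437 24.84129935503006
```

View pics/pre.png

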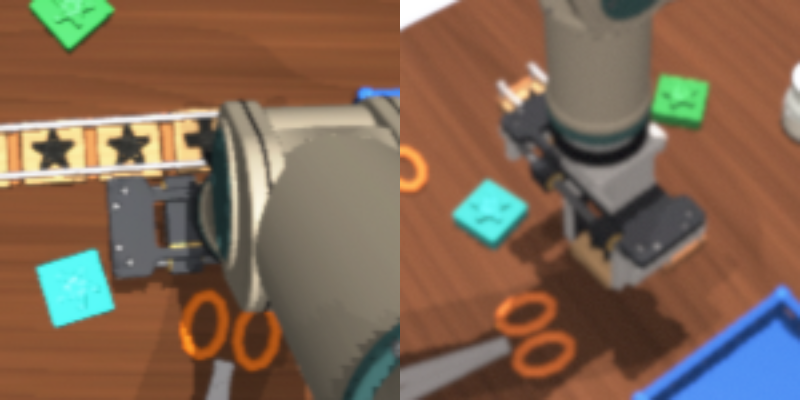

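The picture shows the star block held in front of lane 1, clear of the turquoise block and the scissors. I lower it and slide it in.

>>> play_rows:
  series:
    - {"offset": [0,-0.1,-1.2],"turn": 0}
    - {"offset": [0,0,-0.9],"turn": 0}
    - {"offset": [0,0,-0.35],"turn": 0}
    - {"offset": [0,0,0],"turn": 0}
    - {"offset": [0,0,0],"turn": 0}
    - {"offset": [0.5,0.04,0],"turn": 0}
    - {"offset": [0.5,0.04,0],"turn": 0}

```text
t: 5.65
tool_pos: [0.4811, -0.1504, 0.0058]
ee_rot: [-0.128, 3.139, 0.0]
contact_force: [0.3, 0.3, -0.1]
finger_gap: 0.534
gripper_force: 24.9
```

>>> play_rows:
  series:
    - {"offset": [0.5,0.04,0],"turn": 0}
    - {"offset": [0.5,0.04,0],"turn": 0}
    - {"offset": [0.5,0.04,0],"turn": 0}
    - {"offset": [0,0,0],"turn": 0}

```text
t: 6.05
tool_pos: [0.4968, -0.1491, 0.006]
ee_rot: [-0.129, 3.138, 0.0]
contact_force: [-0.0, -1.0, -0.4]
finger_gap: 0.53
gripper_force: 24.9
```

>>> play_rows:
  series:
    - {"offset": [0.5,0.04,0],"turn": 0}
    - {"offset": [0.4,0.03,0],"turn": 0}
    - {"offset": [0,0,0],"turn": 0}

```text
t: 6.35
tool_pos: [0.5055, -0.1484, 0.0061]
ee_rot: [-0.129, 3.138, -0.0]
contact_force: [0.6, 0.3, -0.2]
finger_gap: 0.531
gripper_force: 24.9
```

>>> play_rows:
  series:
    - {"offset": [0,0,0],"turn": 0}
    - {"offset": [0,0,0],"turn": 0}
    - {"offset": [0,0,0],"turn": 0}
    - {"offset": [0,0,0],"turn": 0}
    - {"offset": [-1,-0.08,0],"turn": 0}
    - {"offset": [-1,-0.08,0],"turn": 0}
    - {"offset": [-1,-0.08,0],"turn": 0}
    - {"offset": [0,0,0],"turn": 0}
  claw: 6.2

```text
t: 7.15
tool_pos: [0.4717, -0.1513, 0.0059]
ee_rot: [0.127, -3.136, -0.0]
contact_force: [-0.7, 0.3, 0.5]
finger_gap: 0.664
gripper_force: 0.0
```

>>> play_rows:
  series:
    - {"offset": [0,0,0],"turn": 0}
    - {"offset": [0,0,0],"turn": 0}
    - {"offset": [0,0,0],"turn": 0}
    - {"offset": [0,0,0],"turn": 0}
    - {"offset": [0,0,0],"turn": 0}
    - {"offset": [0,0,0],"turn": 0}
    - {"offset": [0,0,0],"turn": 0}
    - {"offset": [0,0,0],"turn": 0}
  claw: 0

```text
t: 7.95
tool_pos: [0.4746, -0.1509, 0.006]
ee_rot: [0.129, -3.139, -0.0]
contact_force: [-0.9, -0.9, 0.0]
finger_gap: 0.018
gripper_force: 0.0
```

>>> play_rows:
  series:
    - {"offset": [0.5,0.04,0],"turn": 0}
    - {"offset": [0.5,0.04,0],"turn": 0}
    - {"offset": [0.5,0.04,0],"turn": 0}
    - {"offset": [0.5,0.04,0],"turn": 0}
    - {"offset": [0.5,0.04,0],"turn": 0}
    - {"offset": [0.3,0.03,0],"turn": 0}
    - {"offset": [0.2,0.02,0],"turn": 0}
    - {"offset": [0,0,0],"turn": 0}

```text
t: 8.75
tool_pos: [0.5051, -0.1483, 0.006]
ee_rot: [-0.129, 3.138, 0.0]
contact_force: [0.9, -0.1, -1.1]
finger_gap: 0.0
gripper_force: 0.0
```

Run:
```python
from h import *
f=bot.grab_frame("top");g=bot.grab_frame("side")
W=np.hstack([cv2.resize(f[150:300,230:380],(400,400)),cv2.resize(g[150:300,180:330],(400,400))])
cv2.imwrite("pics/push.png",W[:,:,::-1]);s=bot.get_state();print(s["t"],s["tool_pos"],yaw(),s["contact_force"])
```

```text
8.85 [ 0.50476292 -0.14841124  0.00599085] 4.694369004576117 [-0.19527653 -0.37589052  0.04047354]
```

View pics/push.png

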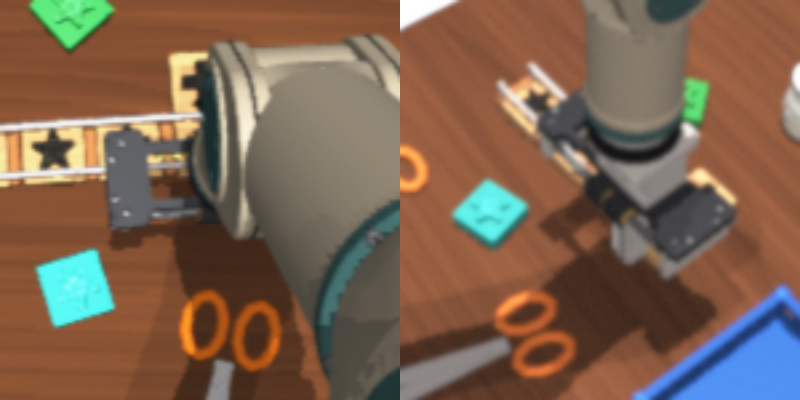

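The picture shows the cross pushed out behind the rack. I back off and clear the view to check how level the star stands.

>>> play_rows:
  series:
    - {"offset": [-1.5,-0.1,0],"turn": 0}
    - {"offset": [0,0,3],"turn": 0}
    - {"offset": [0,0,4],"turn": 0}
    - {"offset": [-0.5,4.8,0],"turn": 0}
    - {"offset": [-0.5,4.8,0],"turn": 0}
    - {"offset": [-0.5,4.8,0],"turn": 0}
    - {"offset": [-0.5,4.8,0],"turn": 0}
    - {"offset": [-0.5,4.8,0],"turn": 0}

```text
t: 9.65
tool_pos: [0.4643, 0.0923, 0.0762]
ee_rot: [-0.128, 3.138, 0.0]
contact_force: [0.1, 0.8, -0.6]
finger_gap: 0.005
gripper_force: 0.0
```

Run:
```python
from h import *
f=bot.grab_frame("top");g=bot.grab_frame("side")
cv2.imwrite("pics/top1.png",f[:,:,::-1]);cv2.imwrite("pics/side1.png",g[:,:,::-1])
W=np.hstack([cv2.resize(f[150:250,230:355],(500,400)),cv2.resize(g[165:265,215:290],(300,400))])
cv2.imwrite("pics/chk.png",W[:,:,::-1]);s=bot.get_state();print(s["t"],s["tool_pos"],yaw())
th=np.radians(4.67);u=np.array([np.cos(th),np.sin(th)]);v=np.array([-u[1],u[0]]);c0=np.array([.5342,-.0527])
# front and back edges of wood at each lane in top view, along rack x, at 18 mm
m=wood(f)
for i,y in enumerate((-.093,-.031,.031,.093),1):
    x=np.arange(-.04,.085,.0005);r={}
    for dy in(-.012,.012,-.006,.006):
        q=[proj("top",np.r_[c0+u*a+v*(y+dy),.018]) for a in x]
        on=np.array([m[int(round(b)),int(round(a))]>0 for a,b in q]);r[dy]=(x[on].min(),x[on].max())
    print(i,{k:tuple(np.round(1000*np.array(t),1)) for k,t in r.items()})
for k in((-.093,.05,"cross"),(-.093,0,"star")):
    P=np.r_[c0+u*k[1]+v*k[0],.024];a,na=dark(f,proj("top",P).round(),8);b,nb=dark(g,proj("side",P).round(),6)
    X,e=tri(a,b);d=plane("top",a,.024)[:2]-c0;print(k,na,nb,X.round(4),round(e,4),plane("top",a,.024)[:2],"rack",d@u,d@v)
```

```text
9.75 [0.46395435 0.09939124 0.07639196] 5.4201757763065075
1 {-0.012: (np.float64(-35.5), np.float64(81.0)), 0.012: (np.float64(-27.5), np.float64(82.5)), -0.006: (np.float64(-35.5), np.float64(81.5)), 0.006: (np.float64(-28.0), np.float64(82.0))}
2 {-0.012: (np.float64(-27.5), np.float64(34.5)), 0.012: (np.float64(-25.5), np.float64(38.5)), -0.006: (np.float64(-27.0), np.float64(37.5)), 0.006: (np.float64(-26.0), np.float64(38.0))}Traceback (most recent call last):
  File "<stdin>", line 12, in <module>
  File "h.py", line 14, in proj
    c=bot.camera_info(n);p=np.linalg.inv(np.array(c["world_from_camera"]))@np.r_[P,1]
ValueError: time passes only in moves, steps and waits
```

View pics/chk.png

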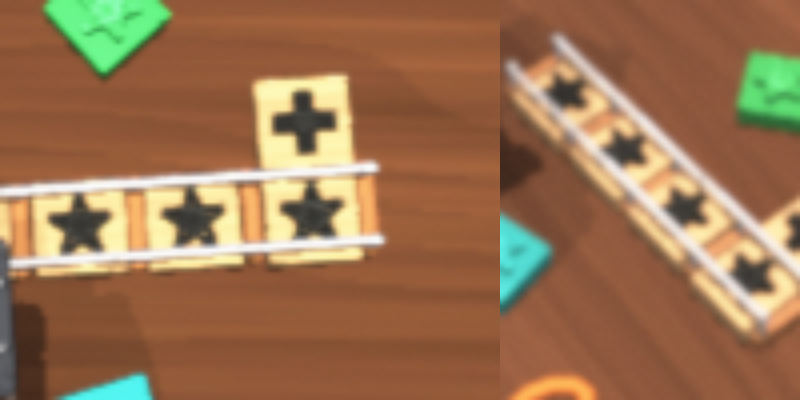

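```bash
python3 - <<'E'
s=open("h.py").read().replace('bot.camera_info(n)','CAM[n]').replace("def ray",'CAM={n:bot.camera_info(n) for n in("top","side")}\ndef ray',1)
open("h.py","w").write(s)
E
python3 - <<'E'
from h import *
f=cv2.imread("pics/top1.png")[:,:,::-1].copy();g=cv2.imread("pics/side1.png")[:,:,::-1].copy()
th=np.radians(4.67);u=np.array([np.cos(th),np.sin(th)]);v=np.array([-u[1],u[0]]);c0=np.array([.5342,-.0527])
P=np.r_[c0+u*.048-v*.093,.024];a,na=dark(f,proj("top",P).round(),11);b,nb=dark(g,proj("side",P).round(),9)
X,e=tri(a,b)
print(a,b,na,nb,X.round(4),round(e,4))
for n,p in(("top",a),("side",b)): d=plane(n,p,.024)[:2];print(d,(d-c0)@u,(d-c0)@v)
m=wood(f);hh=proj("top",P)
# front lower edge: last wood row in columns, fit per lane at table height
for i,y in enumerate((-.093,-.031,.031),1):
    uv=proj("top",np.r_[c0-u*.025+v*y,0]);r=[]
    for cx in range(int(uv[0])-8,int(uv[0])+9):
        col=f[int(uv[1])-6:int(uv[1])+8,cx].astype(float).max(1);k=np.argmin(np.diff(col))+int(uv[1])-6+.5
        d=plane("top",(cx,k),0)[:2]-c0;r.append(1000*(d@u))
    print(i,np.round(np.median(r),1),np.round(r,0))
E
```

```text
[303.5        182.16666667] [292.72727273 223.72727273] 24 11 [ 0.5881 -0.1394  0.0181] 0.0073
[ 0.58383575 -0.13699933] 0.042607594007256264 -0.08806064316285823
[ 0.58884356 -0.14362852] 0.047059052386785837 -0.09507554783333785
1 -26.0 [-26. -26. -26. -26. -26. -27. -27. -27. -27. -25. -25. -25. -25. -26.
 -26. -26. -26.]
2 -24.7 [-24. -24. -24. -24. -25. -25. -25. -25. -25. -25. -25. -26. -26. -26.
 -24. -24. -24.]
3 -24.1 [-24. -24. -24. -25. -25. -25. -25. -23. -23. -23. -23. -24. -24. -24.
 -24. -24. -24.]
```

The check picture shows four stars in the rack with the cross behind lane 1 at crop (304,121). The new star sits about 2 mm toward the front, so I give it one small extra push.

>>> play_rows:
  series:
    - {"offset": [0.5,-4.8,0],"turn": 0}
    - {"offset": [0.5,-4.8,0],"turn": 0}
    - {"offset": [0.5,-4.8,0],"turn": 0}
    - {"offset": [0.5,-4.8,0],"turn": 0}
    - {"offset": [0.5,-4.8,0],"turn": 0}
    - {"offset": [0,0,0],"turn": 0}
    - {"offset": [0,0,-4],"turn": 0}
    - {"offset": [0,0,-2.7],"turn": 0}

```text
t: 10.55
tool_pos: [0.4893, -0.1507, 0.0081]
ee_rot: [-0.125, 3.138, -0.0]
contact_force: [-0.9, 0.2, -0.7]
finger_gap: 0.007
gripper_force: 0.0
```

>>> play_rows:
  series:
    - {"offset": [0,0,-0.3],"turn": 0}
    - {"offset": [0,0,0],"turn": 0}
    - {"offset": [1.0,0.07,0],"turn": 0}
    - {"offset": [0.5,0.03,0],"turn": 0}
    - {"offset": [0.2,0.02,0],"turn": 0}
    - {"offset": [0,0,0],"turn": 0}
    - {"offset": [0,0,0],"turn": 0}

```text
t: 11.25
tool_pos: [0.5069, -0.1483, 0.0064]
ee_rot: [-0.129, 3.138, -0.0]
contact_force: [1.2, 0.4, -0.9]
finger_gap: 0.005
gripper_force: 0.0
```

>>> play_rows:
  series:
    - {"offset": [-1.5,-0.1,0],"turn": 0}
    - {"offset": [0,0,4],"turn": 0}
    - {"offset": [0,0,4],"turn": 0}
    - {"offset": [2.5,0.2,0],"turn": 0}
    - {"offset": [2.5,0.2,0],"turn": 0}
    - {"offset": [2.5,0.2,0],"turn": 0}
    - {"offset": [2.5,0.1,0],"turn": 0}
    - {"offset": [0,0,0],"turn": 0}
  claw: 7

```text
t: 12.05
tool_pos: [0.5949, -0.1414, 0.0862]
ee_rot: [-0.13, 3.135, 0.001]
contact_force: [-1.4, 0.7, 1.1]
finger_gap: 0.649
gripper_force: 0.0
```

>>> play_rows:
  series:
    - {"offset": [0,0,0],"turn": 0}
    - {"offset": [0,0,-3],"turn": 0}
    - {"offset": [0,0,-3],"turn": 0}
    - {"offset": [0,0,-1.5],"turn": 0}
    - {"offset": [0,0,-0.5],"turn": 0}
    - {"offset": [0,0,0],"turn": 0}
    - {"offset": [0,0,0],"turn": 0}

```text
t: 12.75
tool_pos: [0.5922, -0.1424, 0.0071]
ee_rot: [-0.128, 3.137, -0.001]
contact_force: [0.6, 0.6, -0.5]
finger_gap: 0.742
gripper_force: 0.0
```

>>> play_rows:
  series:
    - {"offset": [0,0,0],"turn": 0}
    - {"offset": [0,0,0],"turn": 0}
    - {"offset": [0,0,0],"turn": 0}
    - {"offset": [0,0,0],"turn": 0}
    - {"offset": [0,0,0],"turn": 0}
    - {"offset": [0,0,0],"turn": 0}
  claw: 4

```text
t: 13.35
tool_pos: [0.592, -0.1423, 0.0066]
ee_rot: [-0.128, 3.138, -0.0]
contact_force: [-0.9, -0.6, 5.8]
finger_gap: 0.531
gripper_force: 25.0
```

>>> play_rows:
  series:
    - {"offset": [0.5,0.04,0],"turn": 0}
    - {"offset": [0,0,2],"turn": 0}
    - {"offset": [0,0,4],"turn": 0}
    - {"offset": [0,0,4],"turn": 0}
    - {"offset": [-1.9,-3.8,0],"turn": 0}
    - {"offset": [-1.9,-3.8,0],"turn": 0}
    - {"offset": [-1.9,-3.8,0],"turn": 0}
    - {"offset": [-1.9,-3.8,0],"turn": 0}

```text
t: 14.15
tool_pos: [0.5194, -0.2952, 0.1059]
ee_rot: [0.129, -3.139, 0.0]
contact_force: [0.0, -0.6, -0.5]
finger_gap: 0.531
gripper_force: 25.0
```

>>> play_rows:
  series:
    - {"offset": [-1.8,-3.9,0],"turn": 0}
    - {"offset": [0,0,0],"turn": 0}
    - {"offset": [0,0,-3],"turn": 0}
    - {"offset": [0,0,-2],"turn": 0}
    - {"offset": [0,0,0],"turn": 0}

```text
t: 14.65
tool_pos: [0.5004, -0.3313, 0.0533]
ee_rot: [0.129, -3.134, -0.005]
contact_force: [-0.5, -0.1, -0.6]
finger_gap: 0.53
gripper_force: 25.0
```

Run:
```python
from h import *
f=bot.grab_frame("top");g=bot.grab_frame("side")
W=np.hstack([cv2.resize(f[140:300,260:460],(500,400)),cv2.resize(g[180:380,225:375],(300,400))])
cv2.imwrite("pics/bask.png",W[:,:,::-1]);s=bot.get_state();print(s["t"],s["tool_pos"],yaw(),s["finger_gap"]*94,s["gripper_force"])
```

```text
14.75 [ 0.50264243 -0.33232861  0.05590907] 4.721978002692026 49.71576444685641 24.999956488609314
```

View pics/bask.png

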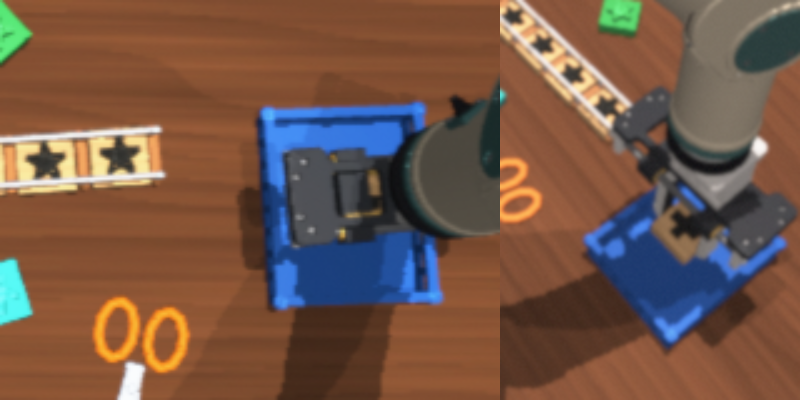

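The picture shows the cross face up between the fingers over the basket middle, and four stars level in the rack. I lower and release.

>>> play_rows:
  series:
    - {"offset": [0,0,-2],"turn": 0}
    - {"offset": [0,0,-1.5],"turn": 0}
    - {"offset": [0,0,-0.7],"turn": 0}
    - {"offset": [0,0,-0.4],"turn": 0}
    - {"offset": [0,0,0],"turn": 0}
    - {"offset": [0,0,0],"turn": 0}
    - {"offset": [0,0,0],"turn": 0}

```text
t: 15.45
tool_pos: [0.5029, -0.3331, 0.0105]
ee_rot: [-0.128, 3.138, -0.001]
contact_force: [0.1, 0.6, 0.2]
finger_gap: 0.53
gripper_force: 25.0
```

>>> play_rows:
  series:
    - {"offset": [0,0,0],"turn": 0}
    - {"offset": [0,0,0],"turn": 0}
    - {"offset": [0,0,0],"turn": 0}
    - {"offset": [0,0,0],"turn": 0}
    - {"offset": [0,0,0],"turn": 0}
    - {"offset": [0,0,2],"turn": 0}
    - {"offset": [0,0,4],"turn": 0}
    - {"offset": [0,0,4],"turn": 0}
  claw: 6.2

```text
t: 16.25
tool_pos: [0.5019, -0.3324, 0.1104]
ee_rot: [0.129, -3.137, -0.002]
contact_force: [1.4, -1.6, -0.0]
finger_gap: 0.665
gripper_force: 0.0
```

>>> play_rows:
  series:
    - {"offset": [0,0,4],"turn": 0}
    - {"offset": [0,-4.5,0],"turn": 0}
    - {"offset": [0,-4.5,0],"turn": 0}
    - {"offset": [0,-4.5,0],"turn": 0}
    - {"offset": [0,-4.5,0],"turn": 0}
    - {"offset": [0,0,0],"turn": 0}
    - {"offset": [0,0,0],"turn": 0}

```text
t: 16.95
tool_pos: [0.5017, -0.5133, 0.1491]
ee_rot: [0.125, -3.138, -0.002]
contact_force: [0.5, 0.0, -0.0]
finger_gap: 0.66
gripper_force: 0.0
```

Run:
```python
from h import *
f=bot.grab_frame("top");g=bot.grab_frame("side")
W=np.hstack([cv2.resize(f[140:300,260:460],(500,400)),cv2.resize(g[170:370,215:365],(300,400))])
cv2.imwrite("pics/end.png",W[:,:,::-1]);s=bot.get_state();print(s["t"],s["tool_pos"],s["finger_gap"]*94,s["gripper_force"])
th=np.radians(4.67);u=np.array([np.cos(th),np.sin(th)]);v=np.array([-u[1],u[0]]);c0=np.array([.5342,-.0527])
for i,y in enumerate((-.093,-.031,.031,.093),1):
    uv=proj("top",np.r_[c0-u*.025+v*y,0]);r=[]
    for cx in range(int(uv[0])-8,int(uv[0])+9):
        col=f[int(uv[1])-6:int(uv[1])+8,cx].astype(float).max(1);k=np.argmin(np.diff(col))+int(uv[1])-6+.5
        r.append(1000*((plane("top",(cx,k),0)[:2]-c0)@u))
    print(i,np.round(np.median(r),1))
```

```text
17.05 [ 0.50321263 -0.51074779  0.14976225] 61.810148168747176 0.0
1 -23.4
2 -24.5
3 -24.1
4 -24.8
```

View pics/end.png

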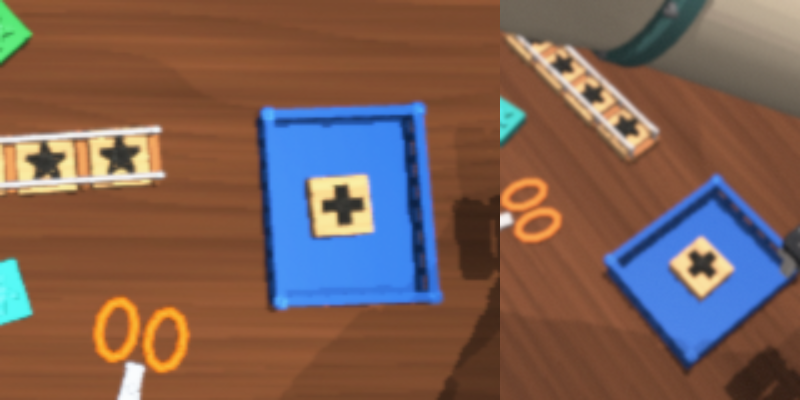

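The picture shows the cross flat and face up in the middle of the basket. All four stars are level within about 1.4 mm, and the robot touches nothing. I hand the job in.

```bash
python3 -c "
from workcell import bot
print(bot.finish_job())"
```

```text
the job is handed in; nothing more can be done
None
```

The job is handed in: the stock star is in lane 1, its front edge within about 1.5 mm of its neighbours', and the plus-sign block lies flat, face up, in the blue basket; the hand-in call returned no verdict.

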